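# Index the insert carousel and lock it

### The arm

A 6-joint arm with a two-finger parallel gripper is mounted at the origin on a cart in front of the work surface, level with it; the furniture and walls round the work are solid. World frame = base frame: x ahead of the robot, y to its left, z up, the work surface at z = 0. Lengths are in mm, angles in rad, forces in N, time in s.
With the tool pointing down it reaches from about 400 to 925 mm from the base axis. Payload 12.5 kg.
Tool frame: the origin (TCP) lies between the finger pads; the fingertips stand 25 mm ahead of it and the grasp point (between the pads) lies 6 mm ahead of it; z points along the fingers, y is the line along which they close (so a half turn about z gives the same grasp; the last joint's range is limited). The gripper opens to 95 mm and grips with 3 to 60 N. Pads are 20 mm wide; open, the fingers measure 119 mm over their backs; the gripper's body (75 mm by 180 mm) begins 59 mm behind the grasp point.
Start: joints at [-1.429, 0.491, 1.559, -0, 1.092, -0.106], TCP at [153.317, -605.919, 239.661] pointing down, gripper open.
Joint ranges: [-3.1, 3.1], [-0.84, 2.19], [0.05, 2.79], [-1.13, 4.28], [0.06, 2.93], [-2.69, 2.69]. Speed limits (rad/s): [2.22, 2.22, 2.79, 3.14, 3.14, 3.14].

### API

Orientations are given as [roll, pitch, yaw] about the fixed x, y, z axes, in that order (R = Rz(yaw) Ry(pitch) Rx(roll)).
In Python, from cell import state, read_camera, job_done, cut_out gives the robot as it stands. The module is installed in compiled form; this text tells all that it offers.
- The arm moves only by the tool jog_arm, never from a script. Its argument "motion" is a list of rows, each a list of 2 entries, a list of its own where there are three numbers: the shift along the tool's x, y, z in mm, then the turn about the tool's z in rad. A call has 1 to 5 rows; each row is the pose to reach, as a shift and turn from the pose commanded when the call began, along the tool's axes at that moment; what a row does not reach only later rows make up. A row lasts 1/10 s, in which the tool goes at most 50 mm and 8.59 degrees, less where a joint would pass 70% of its speed; a pose out of reach is approached as far as the arm can. A call with a gripper value outside its range is refused whole. "grip" is the closure, from 0 (fully open) to 1 (shut), set as the call begins (left out, the last holds). The fingers move at their own pace and stop on an object; the grip force is fixed at half the most. Time passes only in rows, so rows that repeat a pose let the fingers close. It gives the time, the measured TCP pose, the force, the opening and the grip force at its end, in the units of the state.
- state(): the state, without advancing time (a new reading comes with each control period).
- read_camera(name): name is "scene" or "side" or "wrist"; returns a dict with "img" (384x512x3 uint8, blue, green, red), "vertical_fov" (degrees; the focal length in pixels is half the picture's height over the tangent of half this angle, whatever the lens; pixels are square), "cx", "cy" (the principal point, pixels), "k1" (the pictures are not rectified: a ray, as slopes to the right and down, at radius r is drawn at 1 + k1 r^2 times it, then the intrinsics apply), "extrinsics" (4x4, takes a point from camera to world coordinates). Camera axes: x right, y up, looking along -z (the intrinsics and any distortion apply to the point x, -y, -z); pixel columns grow to the right and rows downward; lengths in mm; the calibration is good to about 2 mm. A picture is of the moment at which its call begins. There is no depth.
- job_done(): hands the job in; it is judged then, once.
Trained networks look in a picture, given as the dict that the camera call returned (one of the last four; its "shot" number tells which), for a name from the list of things; names that differ only in an ending like _2 or _b are one class to them, and where a whole thing is asked for, a point or a joint stands for the part that bears it (a point fixed in the world has none). Each returns a list of dicts, best first, with "p" (0 to 1); they miss things now and then, are a little off and sometimes report something else, mostly with a low value. They report only what shows in the picture. A call takes as long as a camera call.
- cut_out(name, picture): "region" (384x512 bool, what is visible of it) and "box" ([left, top, right, bottom] in pixels, round what is visible of it).
The state is a dict: "t": time; "joints": joint angles; "qvel": joint speeds; "tau": joint torques, N m; "eef_pos": TCP position; "tcp_rot": TCP orientation; "ft_force": force on the tool from outside, world axes, zero at the start; "moment": the same for the moment, N m; "opening": opening from 0.0 (shut) to 1.0 (fully open); "grip_force": force on a finger pad.
Only numpy, scipy, OpenCV 4.12 (cv2) and the standard library are available. Lean on these libraries where they do the work, as an engineer would, in place of code of your own. Each camera call takes 0.05 s, during which the arm holds its last target. There are 200 camera calls.

### The job

Push the wheel of the insert carousel round the shorter way until the widest of the three brass inserts stands in line with the locking bolt on the bedplate. Then push the bolt fully home into the rim slot so that the wheel is locked there. Leave the inserts in their cups and the things around the carousel where they are.

Things in the scene. Friction and masses are not known exactly. Their poses are not given: they have to be found in the camera images.
- bedplate: grey fixed base of the carousel: a disc 236 mm across and 10 mm thick with an arm that carries the dark bolt housing (42 x 42 mm, top at z = 48 mm, 129 to 171 mm from the axis). Origin on the wheel's vertical axis, at the worktop; the bolt points from the bedplate's -y side towards the axis, sliding along the bedplate's +y.
- station (a point): point 55 mm from the wheel's axis on the bolt's line (on the bedplate's -y side), z = 41 mm, at the height of the cups' floors: an insert in line with the bolt stands here. Does not move with the wheel.
- wheel (a joint): angle of the carousel wheel in rad, 0 at the start of every run, positive anticlockwise seen from above; it turns endlessly, with even friction (about 0.12 N m) that stops it where it is left. Aluminium wheel, 232 mm across, its deck at z = 38 mm; five cups (40 mm across, rims at z = 60 mm) at 55 mm from the axis, 72 degrees apart; the rim has one 13 mm wide slot straight outward of each cup. The shorter turn to the goal is between 75 and 140 degrees, either way.
- post0 (a point): centre of the top end of one of five plain steel posts on the wheel, 12 mm across, standing from the deck (z = 38 mm) up to z = 100 mm at 92 mm from the axis, each midway between two cups (36 degrees from either). Turns with the wheel.
- post1 (a point): centre of the top end of one of five plain steel posts on the wheel, 12 mm across, standing from the deck (z = 38 mm) up to z = 100 mm at 92 mm from the axis, each midway between two cups (36 degrees from either). Turns with the wheel.
- post2 (a point): centre of the top end of one of five plain steel posts on the wheel, 12 mm across, standing from the deck (z = 38 mm) up to z = 100 mm at 92 mm from the axis, each midway between two cups (36 degrees from either). Turns with the wheel.
- post3 (a point): centre of the top end of one of five plain steel posts on the wheel, 12 mm across, standing from the deck (z = 38 mm) up to z = 100 mm at 92 mm from the axis, each midway between two cups (36 degrees from either). Turns with the wheel.
- post4 (a point): centre of the top end of one of five plain steel posts on the wheel, 12 mm across, standing from the deck (z = 38 mm) up to z = 100 mm at 92 mm from the axis, each midway between two cups (36 degrees from either). Turns with the wheel.
- insert_wide: the widest brass insert, a plain upright cylinder 30 mm across and 45 mm tall, loose in one cup (1 mm play all round), its lower 19 mm in the cup. Origin at the centre of its underside, z = 41 mm.
- insert_mid: brass insert 26 mm across, 45 mm tall, loose in another cup. Origin at the centre of its underside.
- insert_narrow: brass insert 22 mm across, 45 mm tall, loose in another cup. Origin at the centre of its underside.
- bolt (a joint): travel of the locking bolt in m: 0 = fully drawn back, 0.020 = fully home against its stop, nose 15 mm deep in a rim slot. It slides towards the wheel's axis with about 2 N of friction and stays where it is left. The nose is round, 11 mm across, and draws in a slot that is up to about 3 mm off; otherwise it stops against the rim.
- bolt_knob (a point): centre of the top of the bolt's upright handle, 14 mm across with an 18 mm knob from z = 70 to 86 mm, behind (outward of) the housing; 198 mm from the wheel's axis when drawn back, 178 mm when home. Moves with the bolt.
- solder_spool: bystander: spool 58 mm across, 36 mm tall. Origin at the centre of its underside.
- aperture_ring: bystander: flat aluminium ring 75 mm across, 12 mm thick. Origin at the centre of its underside.
- tape_roll: bystander: roll of tape 94 mm across, 25 mm tall. Origin at the centre of its underside.
- bottle: bystander: bottle 47 mm across, 134 mm tall. Origin at the centre of its underside.

How it is judged:
By the outcome, as a careful person would: the job done as asked, in the order asked, and still so for the second after the job is handed in, with the robot touching nothing.
It also fails if it takes over 51 s, if anything falls off the work surface, if the arm or the gripper's body presses on something with over 40 N, if the wrist force passes 120 N, or if a joint passes its speed limit or range.

## Working session

There is one attempt and no reset: what is moved stays moved. The work goes in short steps, Python scripts to look and compute and a tool call to move; the robot and the scene stay as the last step left them, time stands still between calls to the robot, and variables do not carry over. Pictures are saved under pics/ and viewed, at most 10 in all, crops included, and the job is handed in when it is done.

Besides the shell and the picture viewer there is one more tool, called after "Request:" in YAML: its name, and indented under it one key for each argument. jog_arm: Moves the arm, as the interface text tells. Its arguments: {"type":"object","properties":{"motion":{"type":"array"},"grip":{"type":"number"}},"required":["motion"]}

```bash
mkdir -p pics; cat > h.py <<'E'
import numpy as np, cv2
from cell import state, read_camera, job_done, cut_out
def K(p):
    f=192/np.tan(np.radians(p["vertical_fov"])/2); return f
def ray(p,uv):
    f=K(p); d=np.array([(uv[0]-p["cx"])/f,(uv[1]-p["cy"])/f]); s=d.copy()
    for _ in range(20): s=d/(1+p["k1"]*(s@s))
    E=np.array(p["extrinsics"]); return E[:3,3],E[:3,:3]@np.array([s[0],-s[1],-1])
def atz(p,uv,z):
    o,d=ray(p,uv); return o+d*(z-o[2])/d[2]
def proj(p,X):
    E=np.array(p["extrinsics"]); c=E[:3,:3].T@(np.array(X,float)-E[:3,3]); s=np.array([c[0],-c[1]])/-c[2]
    s=s*(1+p["k1"]*(s@s)); return s*K(p)+[p["cx"],p["cy"]]
def tri(obs):
    A=np.zeros((3,3));b=np.zeros(3)
    for p,uv in obs:
        o,d=ray(p,uv); d=d/np.linalg.norm(d); M=np.eye(3)-np.outer(d,d); A+=M;b+=M@o
    return np.linalg.solve(A,b)
E
python3 - <<'E'
from h import *
ims=[]
for n in ["scene","side"]:
    p=read_camera(n); ims.append(p["img"]); print(n,p["vertical_fov"],p["k1"],np.round(p["extrinsics"],2).tolist())
    for k in ["bedplate","wheel","insert_wide","insert_mid","insert_narrow","bolt","bolt_knob","post0","solder_spool","aperture_ring","tape_roll","bottle"]:
        for r in cut_out(k,p)[:5]:
            ys,xs=np.nonzero(r["region"]); print(k,round(r["p"],2),np.round(r["box"]),round(xs.mean()),round(ys.mean()),len(xs))
    cv2.imwrite(f"pics/{n}.png",cv2.resize(p["img"],(800,600),interpolation=cv2.INTER_CUBIC))
print(state())
E
```

```text
scene 48.68230004626658 -0.11357969807891916 [[-0.51, 0.44, -0.74, -523.37], [-0.86, -0.26, 0.44, 565.08], [0.0, 0.86, 0.51, 830.11], [0.0, 0.0, 0.0, 1.0]]
bedplate 0.72 [221. 224. 263. 243.] 242 237 274
wheel 0.79 [223. 187. 272. 238.] 246 216 1283
insert_wide 0.39 [257. 209. 264. 222.] 261 214 54
insert_mid 0.49 [240. 207. 248. 216.] 243 210 56
insert_narrow 0.51 [241. 197. 250. 207.] 244 200 82
bolt 0.25 [254. 209. 264. 220.] 261 214 57
post0 0.68 [223. 192. 273. 238.] 245 217 1120
solder_spool 0.77 [337. 206. 355. 218.] 348 211 219
tape_roll 0.91 [136. 230. 169. 249.] 153 239 427
bottle 0.28 [221. 225. 261. 243.] 242 237 262
side 43.42842445400419 0.05268228534407818 [[-0.89, 0.29, -0.34, -39.43], [-0.45, -0.62, 0.65, 1008.04], [-0.02, 0.73, 0.68, 1210.67], [0.0, 0.0, 0.0, 1.0]]
bedplate 0.7 [221. 166. 294. 242.] 266 210 736
wheel 0.78 [222. 178. 287. 231.] 253 207 2495
insert_narrow 0.59 [234. 192. 240. 203.] 237 198 49
bolt 0.45 [285. 169. 289. 178.] 288 172 46
bolt_knob 0.48 [220. 176. 286. 231.] 253 207 2390
bolt_knob 0.39 [277. 165. 290. 188.] 288 172 56
post0 0.69 [221. 179
[... 191 characters left out ...]
 [268. 123. 277. 154.] 272 139 250
{'t': 1.3, 'joints': array([-1.42856839e+00,  4.90905512e-01,  1.55889450e+00, -5.21609705e-05,
        1.09168822e+00, -1.05617200e-01]), 'qvel': array([-0.00087626,  0.00041113,  0.00209534,  0.00214054, -0.00100426,
       -0.00013935]), 'tau': array([-3.52856159e-04, -6.12473702e+01, -2.58432806e+01,  6.92804670e-02,
        4.45726246e-02,  1.78900939e-05]), 'eef_pos': array([ 153.32546285, -605.92149277,  239.65941302]), 'tcp_rot': array([3.14149370e+00, 5.70400831e-05, 2.47869177e-01]), 'ft_force': array([ 0.50689687, -0.74647183,  0.04272816]), 'moment': array([ 0.03871001, -0.03347993,  0.02119838]), 'grip_force': 0.0, 'opening': 1.000537044527735}
```

View pics/scene.png

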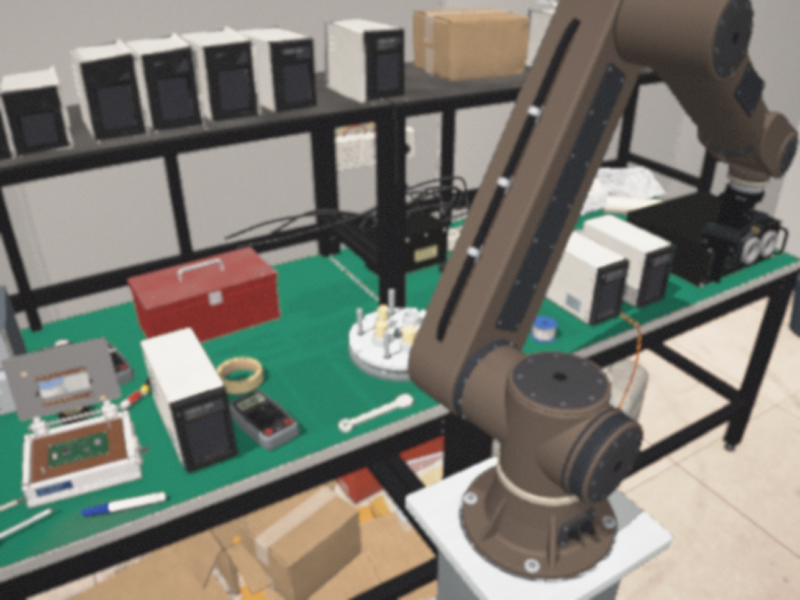

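View pics/side.png

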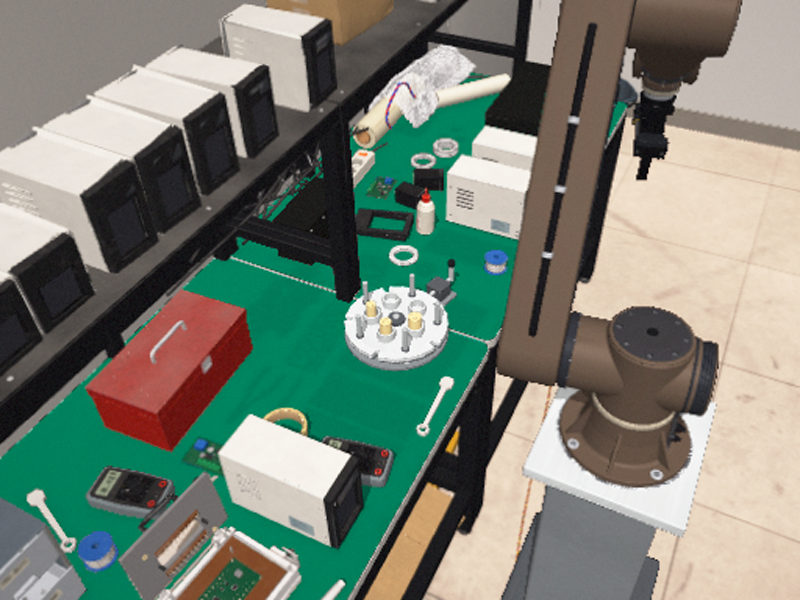

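Scene: the carousel is mid-table with its three brass inserts. In the side view the wheel centre is near (254,207) px, and the bolt housing and knob are near (282,185) and (288,169), on the robot's right. A shelf post stands just behind the wheel.

```bash
python3 - <<'E'
from h import *
p=read_camera("side")
for n,uv,z in [("wheel",(253.5,207),38),("knob",(288,168),86),("hous",(281,182),48),("spool",(317,168),18),("ring",(258,163),6),("bottlefoot",(272,150),0),("postfoot",(222,190),0),("posttop",(217,90),400),("tape",(183,268),20)]:
    print(n,np.round(atz(p,uv,z)))
w=read_camera("wrist"); E=np.array(w["extrinsics"]); s=state()
from scipy.spatial.transform import Rotation as R
T=R.from_euler("xyz",s["tcp_rot"]).as_matrix()
print("cam in tool",np.round(T.T@(E[:3,3]-s["eef_pos"]),1),np.round(T.T@E[:3,:3],3).tolist(),w["vertical_fov"],w["k1"])
print(np.round(T,3).tolist())
E
```

```text
wheel [522. -47.  38.]
knob [ 477. -237.   86.]
hous [ 485. -196.   48.]
spool [ 408. -360.   18.]
ring [ 633. -304.    6.]
bottlefoot [ 621. -410.    0.]
postfoot [ 687. -111.    0.]
posttop [ 696. -150.  400.]
tape [607. 274.  20.]
cam in tool [ 7.380e+01 -1.000e-01 -1.449e+02] [[0.001, 0.966, 0.257], [1.0, -0.001, 0.0], [0.001, 0.257, -0.966]] 63.883457085185356 0.007033533878101796
[[0.969, 0.245, -0.0], [0.245, -0.969, -0.0], [-0.0, 0.0, -1.0]]
```

Request:
jog_arm:
  motion:
    - [[36,-31,-9],0]
    - [[73,-63,-18],0]
    - [[110,-95,-27],0]
    - [[146,-126,-36],0]
    - [[183,-158,-45],0]

```text
t: 1.9
eef_pos: [292.7, -406.3, 285.1]
tcp_rot: [3.141, -0.0, 0.247]
ft_force: [0.6, -0.1, -0.0]
opening: 1.0
grip_force: 0.0
```

Request:
jog_arm:
  motion:
    - [[36,-31,-9],0]
    - [[73,-63,-18],0]
    - [[110,-95,-27],0]
    - [[146,-126,-36],0]
    - [[183,-158,-45],0]

```text
t: 2.4
eef_pos: [431.4, -208.0, 330.3]
tcp_rot: [3.141, -0.0, 0.248]
ft_force: [0.1, -1.3, -0.0]
opening: 1.002
grip_force: 0.0
```

Request:
jog_arm:
  motion:
    - [[36,-31,-9],0]
    - [[73,-63,-10],0]
    - [[92,-80,-10],0]
    - [[92,-80,-10],0]

```text
t: 2.8
eef_pos: [501.4, -107.2, 339.6]
tcp_rot: [-3.141, -0.0, 0.251]
ft_force: [-0.5, -0.8, -1.2]
opening: 1.0
grip_force: 0.0
```

```bash
python3 - <<'E'
from h import *
p=read_camera("wrist"); s=state(); print(s["t"],s["eef_pos"],s["tcp_rot"])
import pickle; pickle.dump(p,open("w1.pkl","wb"))
for k in ["wheel","insert_wide","insert_mid","insert_narrow","bolt","bolt_knob","solder_spool","aperture_ring"]:
    for r in cut_out(k,p)[:3]:
        ys,xs=np.nonzero(r["region"]); print(k,round(r["p"],2),np.round(r["box"]),round(xs.mean()),round(ys.mean()),len(xs))
cv2.imwrite("pics/w1.png",cv2.resize(p["img"],(800,600),interpolation=cv2.INTER_CUBIC))
E
```

```text
2.85 [ 500.60478015 -108.49227836  339.4912488 ] [3.14155270e+00 2.41451946e-04 2.50580705e-01]
wheel 0.78 [144.  49. 304. 213.] 224 128 18963
insert_wide 0.77 [190. 156. 213. 183.] 201 171 509
insert_wide 0.15 [145.  46. 305. 214.] 224 128 19060
insert_mid 0.62 [167. 118. 196. 136.] 180 127 446
insert_narrow 0.6 [205.  84. 227. 107.] 214 93 287
bolt 0.69 [293. 174. 354. 215.] 335 197 360
bolt_knob 0.84 [293. 172. 354. 214.] 335 197 338
bolt_knob 0.34 [140.  45. 307. 209.] 224 128 19263
solder_spool 0.73 [368. 233. 408. 261.] 391 247 831
solder_spool 0.41 [378.  79. 429. 131.] 403 105 1427
aperture_ring 0.84 [376.  79. 432. 127.] 403 105 1456
aperture_ring 0.65 [368. 231. 408. 261.] 391 247 809
aperture_ring 0.48 [140.  44. 305. 213.] 224 128 19071
```

View pics/w1.png

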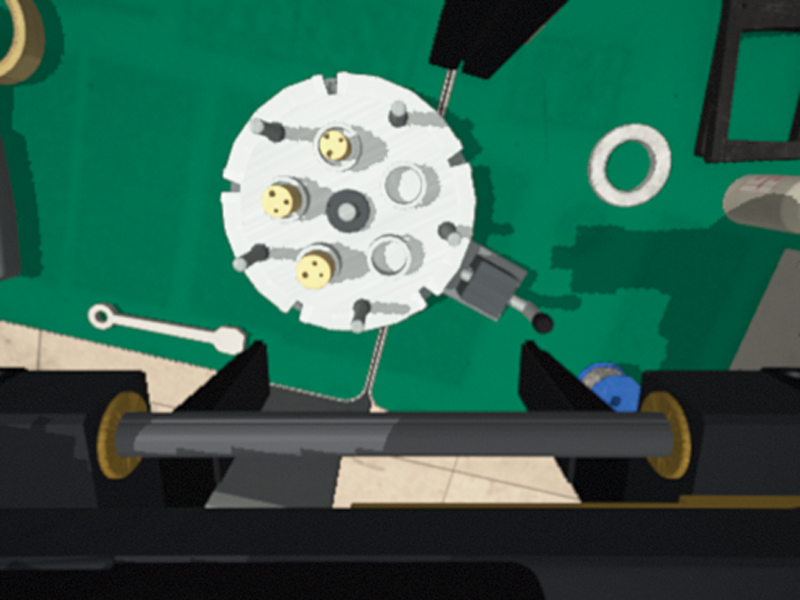

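The wrist view (800-px scale) shows five post tops near (398,108), (260,126), (240,264), (358,323) and (450,232). The inserts are at (333,145), (278,200) and (314,268), the housing is at (490,285) and the knob at (541,323). I'll fit the wheel and measure the insert diameters.

```bash
cat > fit.py <<'E'
from h import *
from scipy.optimize import least_squares
def fitwheel(p,posts,x0):
    # posts: ordered anticlockwise pixel list
    def X(v): return [[v[0]+92*np.cos(v[2]+k*2*np.pi/5),v[1]+92*np.sin(v[2]+k*2*np.pi/5),100] for k in range(5)]
    return least_squares(lambda v:np.ravel([proj(p,x)-u for x,u in zip(X(v),posts) if u is not None]),x0)
E
python3 - <<'E'
from fit import *; import pickle
p=pickle.load(open("w1.pkl","rb")); img=p["img"]; s=512/800
posts=[np.array(u)*s for u in [(398,108),(261,126),(240,264),(357,323),(450,232)]]
a=atz(p,posts[0],100); c=np.mean([atz(p,u,100) for u in posts],axis=0)
r=fitwheel(p,posts,[c[0],c[1],np.arctan2(a[1]-c[1],a[0]-c[0])]); print(r.x,np.round(r.fun,1))
cx,cy,th=r.x
hsv=cv2.cvtColor(img,cv2.COLOR_BGR2HSV)
m=((hsv[...,1]>60)&(hsv[...,0]>15)&(hsv[...,0]<35)&(hsv[...,2]>120)).astype(np.uint8)
n,l,st,ce=cv2.connectedComponentsWithStats(m)
for i in range(1,n):
    if st[i,4]>60:
        X=atz(p,ce[i],86); print("brass",ce[i],st[i],np.round(X),"r",np.hypot(*(X[:2]-[cx,cy])),"ang",np.degrees(np.arctan2(X[1]-cy,X[0]-cx)))
kn=atz(p,np.array((542,322))*s,86); print("knob",kn, np.hypot(*(kn[:2]-[cx,cy])),"bolt ang",np.degrees(np.arctan2(kn[1]-cy,kn[0]-cx)))
print("post angs",np.degrees(th)+72*np.arange(5))
# warped top view at z=86
import itertools
def warp(z,half=150,N=600):
    g=np.linspace(-half,half,N); mx=np.zeros((N,N),np.float32); my=mx.copy()
    for i,a in enumerate(g):
        for j,b in enumerate(g):
            mx[i,j],my[i,j]=proj(p,[cx-a,cy-b,z])
    return cv2.remap(img,mx,my,cv2.INTER_CUBIC)
v=warp(86,130,560)
for ang in 0,1,2: pass
cv2.imwrite("pics/top86.png",v)
E
```

```text
[ 5.31088173e+02 -5.69369444e+01 -2.53844787e-01] [ 0.1 -1.7 -3.5 -1.2 -0.1 -0.5  0.5  1.2  3.3  3.1]
brass [ 9.10126582 24.38987342] [  0   0  17  49 395] [595. 209.  86.] r 273.3864653129887 ang 76.4379684129637
brass [213.58844765  92.50180505] [205  83  18  20 277] [581. -38.  86.] r 53.74062054884476 ang 20.8721793926326
brass [177.69444444 128.4382716 ] [168 118  20  21 324] [528.  -3.  86.] r 53.87447691186051 ang 93.76260733460353
brass [200.50881612 173.03274559] [190 161  23  24 397] [478. -43.  86.] r 54.46786261181159 ang 165.33912404876085
brass [ 66.05673759 287.4964539 ] [ 63 266  11  39 141] [264. 111.  86.] r 315.6854788446131 ang 147.91187340584108
brass [437.68503937 289.05511811] [431 271  11  34 127] [ 396. -413.   86.] r 381.0967613115584 ang -110.72931081325055
knob [ 483.23437179 -244.57832821   86.        ] 193.64729597808514 bolt ang -104.30705662592692
post angs [-14.54423492  57.45576508 129.45576508 201.45576508 273.45576508]
```

View pics/top86.png

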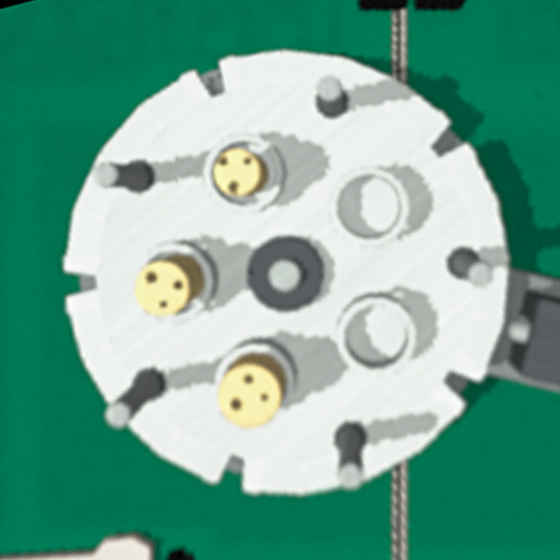

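Insert top diameters come out at about 24, 28 and 30.6 mm, so the widest is the lower one in the picture, at 165.4°. The bolt is at about -104.3° (255.7°), so the turn is about +90° anticlockwise. I'll cage the post at 201.5° between the fingers and walk it round.

Request:
jog_arm:
  motion:
    - [[-14,-9,44],-0.06]
    - [[-28,-17,88],-0.127]
    - [[-42,-26,132],-0.127]
    - [[-50,-31,160],-0.127]
    - [[-50,-31,160],-0.127]
  grip: 0.58

```text
t: 3.75
eef_pos: [442.0, -91.5, 177.2]
tcp_rot: [-3.138, 0.005, 0.374]
ft_force: [0.1, -0.2, 1.0]
opening: 0.638
grip_force: 0.0
```

```bash
python3 - <<'E'
from fit import *; import pickle
p=read_camera("wrist"); s=state(); print(s["t"],s["eef_pos"],s["tcp_rot"],s["opening"],s["joints"])
pickle.dump(p,open("w2.pkl","wb"))
cx,cy,th=531,-57,-.254
im=cv2.resize(p["img"],(800,600),interpolation=cv2.INTER_CUBIC)
for k in range(5):
    u=proj(p,[cx+92*np.cos(th+k*2*np.pi/5),cy+92*np.sin(th+k*2*np.pi/5),100]); print(k,u*800/512)
    cv2.circle(im,tuple(int(v) for v in u*800/512),4,(0,0,255),1)
cv2.imwrite("pics/w2.png",im)
E
```

```text
3.8 [443.78383355 -92.07691857 179.26238451] [-3.14010403e+00  1.80629066e-03  3.74187384e-01] 0.5930050213699583 [-3.50449602e-01  3.35638467e-01  2.03424839e+00 -1.18348459e-04
  7.74044996e-01  8.46245411e-01]
0 [533.91560705 -84.28153532]
1 [257.27749309 -83.7563125 ]
2 [200.14123345 186.39565266]
3 [394.87428945 321.71813176]
4 [590.66142735 186.61209185]
```

View pics/w2.png

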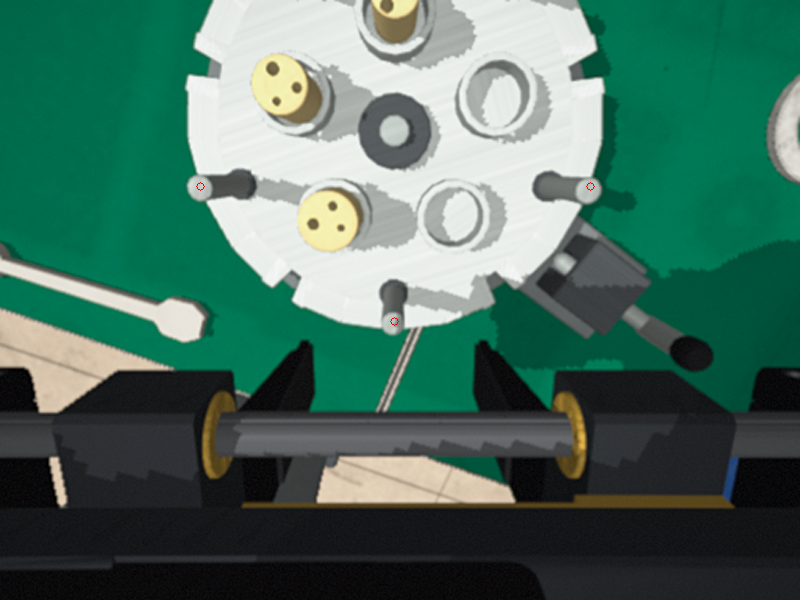

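The projected wheel fit (red) falls on all three visible post tops at (200,187), (394,322) and (590,187); the knob top is at about (693,355). The fit is good, so I'll descend and cage the post, and refine the bolt angle.

Request:
jog_arm:
  motion:
    - [[2,-1,30],0]
    - [[2,-1,60],0]
    - [[2,-1,90],0]
    - [[2,-1,90],0]

```text
t: 4.2
eef_pos: [446.1, -90.6, 88.7]
tcp_rot: [-3.14, 0.002, 0.374]
ft_force: [0.7, 0.1, 1.3]
opening: 0.423
grip_force: 0.0
```

Request:
jog_arm:
  motion:
    - [[0,0,0],0]
    - [[0,0,0],0]
    - [[0,0,0],0]
    - [[0,0,0],0]
  grip: 0.82

```text
t: 4.6
eef_pos: [446.1, -90.4, 90.7]
tcp_rot: [3.14, -0.001, 0.375]
ft_force: [-0.1, 0.9, -0.3]
opening: 0.191
grip_force: 0.0
```

```bash
python3 - <<'E'
from fit import *; import pickle
w1=pickle.load(open("w1.pkl","rb"));w2=pickle.load(open("w2.pkl","rb")); s=512/800
p1=[(398,108),(261,126),(240,264),(357,323),(450,232)]
p2=[None,None,(200,187),(394,321),(590,187)]
def res(v):
    r=[]
    for k in range(5):
        X=[v[0]+92*np.cos(v[2]+k*2*np.pi/5),v[1]+92*np.sin(v[2]+k*2*np.pi/5),100]
        for p,P,w in((w1,p1,.5),(w2,p2,1)):
            if P[k] is not None: r+=list(w*(proj(p,X)-np.array(P[k])*s))
    return np.array(r)
v=least_squares(res,[531,-57,-.254]).x; print(v)
k=tri([(w1,np.array((542,322))*s),(w2,np.array((693,354))*s)]); print("tri knob",k)
for p,u in((w1,(542,322)),(w2,(693,354))):
    X=atz(p,np.array(u)*s,86); d=X[:2]-v[:2]; print(X,np.hypot(*d),np.degrees(np.arctan2(d[1],d[0])))
q=state(); print(q["t"],q["eef_pos"],q["tcp_rot"],q["opening"],q["ft_force"],q["grip_force"])
E
```

```text
[ 5.30876998e+02 -5.68135168e+01 -2.54140806e-01]
tri knob [ 481.5878016  -246.83236636   80.66186275]
[ 483.23437179 -244.57832821   86.        ] 193.7148528060218 -104.23751213318607
[ 481.82752886 -243.01504057   86.        ] 192.55351941168257 -104.75768261931282
4.6 [446.08659147 -90.3912517   90.6889081 ] [ 3.14020901e+00 -1.43671956e-03  3.74852275e-01] 0.1905147966602314 [-0.07434775  0.86990719 -0.29538807] 0.0
```

Request:
jog_arm:
  motion:
    - [[0.8,12,0],-0.13]
    - [[3.1,23.7,0],-0.26]
    - [[6.9,35,0],-0.39]
    - [[12.1,45.7,0],-0.52]
    - [[18.7,55.7,0],-0.65]

```text
t: 5.1
eef_pos: [483.5, -135.5, 90.1]
tcp_rot: [-3.141, 0.0, 1.03]
ft_force: [-1.3, 2.3, 0.8]
opening: 0.188
grip_force: 0.7
```

Request:
jog_arm:
  motion:
    - [[0.8,12,0],-0.13]
    - [[3.1,23.7,0],-0.26]
    - [[6.9,35,0],-0.39]
    - [[12.1,45.7,0],-0.52]
    - [[18.7,55.7,0],-0.65]

```text
t: 5.6
eef_pos: [540.9, -148.2, 90.1]
tcp_rot: [-3.141, -0.0, 1.68]
ft_force: [-2.3, 1.3, -0.1]
opening: 0.18
grip_force: 0.7
```

Request:
jog_arm:
  motion:
    - [[0.5,9.2,0],-0.1]
    - [[1.5,16.5,0],-0.18]
    - [[2.7,22,0],-0.24]
    - [[3.3,24.5,0],-0.27]
    - [[3.3,24.5,0],-0.27]

```text
t: 6.1
eef_pos: [565.0, -142.3, 90.0]
tcp_rot: [3.141, 0.001, 1.945]
ft_force: [0.1, 0.7, -0.3]
opening: 0.175
grip_force: 0.0
```

```bash
python3 - <<'E'
from fit import *; import pickle
q=state(); print(q["t"],q["eef_pos"],q["tcp_rot"],q["opening"],q["ft_force"],q["joints"])
d=q["eef_pos"][:2]-[530.9,-56.8]; print(np.hypot(*d),np.degrees(np.arctan2(d[1],d[0]))+360)
p=read_camera("wrist"); pickle.dump(p,open("w3.pkl","wb"))
cv2.imwrite("pics/w3.png",cv2.resize(p["img"],(800,600),interpolation=cv2.INTER_CUBIC))
E
```

```text
6.1 [ 564.98554901 -142.29897786   89.95060635] [3.14114800e+00 5.01688516e-04 1.94488588e+00] 0.1751034116712797 [ 0.07538424  0.66384945 -0.30590941] [-3.60049927e-01  6.19220911e-01  1.80371911e+00 -1.13343527e-04
  7.17986424e-01 -7.34054254e-01]
92.0429240484393 291.7354968550463
```

View pics/w3.png

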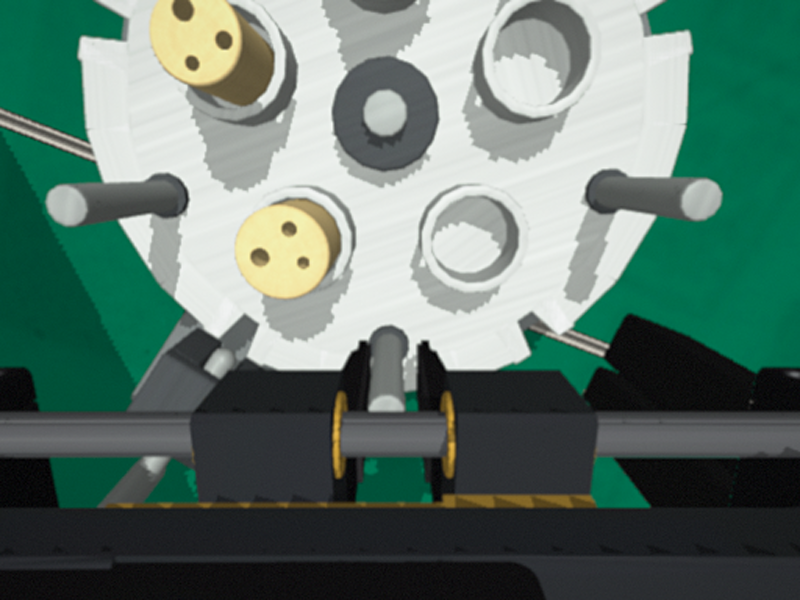

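The post is caged at (388,403). The wide insert (290,250) is on the bolt side, its slot is near (240,335) and the bolt nose near (220,360). I'll compute the wheel angle from the other posts.

```bash
python3 - <<'E'
from fit import *; import pickle
p=pickle.load(open("w3.pkl","rb")); s=512/800
C=np.array([530.9,-56.8])
for n,u,z in [("postL",(67,206),100),("postR",(703,199),100),("caged",(388,403),100),("wide",(283,252),86),("nose",(222,358),30),("hub",(385,112),60)]:
    X=atz(p,np.array(u)*s,z)[:2]; d=X-C; print(n,np.round(X,1),np.hypot(*d),np.degrees(np.arctan2(d[1],d[0]))%360)
P=[np.array(u)*s for u in [(388,402),(703,199)]]
def res(v):
    r=[]
    for k,u in [(-1,(67,206)),(0,(388,402)),(1,(703,199))]:
        a=v[2]+k*2*np.pi/5; r+=list(proj(p,[v[0]+92*np.cos(a),v[1]+92*np.sin(a),100])-np.array(u)*s)
    return np.array(r)
f=least_squares(res,[*C,np.radians(291)]);print(f.x,np.degrees(f.x[2]),f.fun.round(1))
def topview(z):
    c=C+145*np.array([np.cos(np.radians(255.5)),np.sin(np.radians(255.5))]);c=C+110*(c-C)/145
    e=(C-c)/np.hypot(*(C-c)); rt=np.array([e[1],-e[0]]); N=400; mx=np.zeros((N,N),np.float32);my=mx.copy()
    for i in range(N):
        for j in range(N): mx[i,j],my[i,j]=proj(p,[*(c+e*(200-i)*.3+rt*(j-200)*.3),z])
    v=cv2.remap(p["img"],mx,my,cv2.INTER_CUBIC); cv2.line(v,(200,0),(200,399),(0,0,255),1); return v
cv2.imwrite("pics/bolt.png",np.hstack([topview(38),topview(28)]))
E
```

```text
postL [ 460.1 -115.8] 92.128778343189 219.82379749142265
postR [621.7 -50.3] 91.01443616974001 4.124704202739618
caged [ 563.7 -139. ] 88.46800170083114 291.77309096796023
wide [ 517.  -109.5] 54.52935092052887 255.22280749505023
nose [ 497.7 -179.1] 126.70076007966915 254.7960639293491
hub [530.3 -57.3] 0.7251764426413347 218.85531417070746
[529.94648163 -55.95727401   5.09802054] 292.09506064333755 [-1.1 -1.8 -0.1  5.2  1.1 -1.9]
```

View pics/bolt.png

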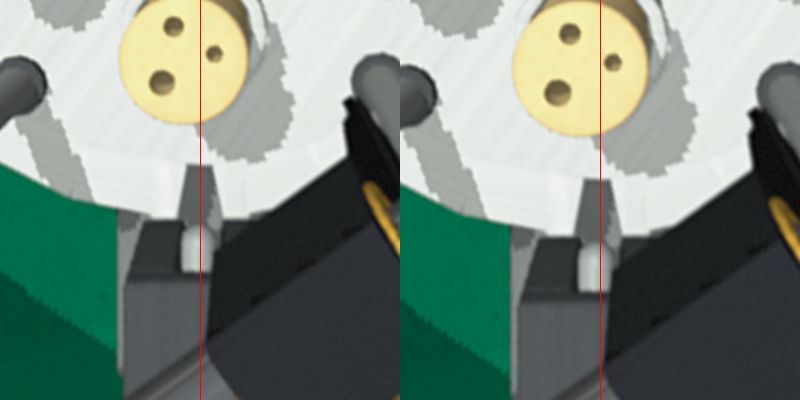

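Wide slot is at about 255.9° and the bolt at 255.5°, roughly 1 mm off and within the draw-in. Next: release, lift, and go behind the knob.

Request:
jog_arm:
  motion:
    - [[0,0,0],0]
    - [[0,0,0],0]
    - [[0,0,-10],0]
    - [[0,0,-45],0]
    - [[0,0,-75],0]
  grip: 0.6

```text
t: 6.65
eef_pos: [564.6, -142.4, 166.2]
tcp_rot: [-3.141, -0.0, 1.944]
ft_force: [0.4, -0.9, 0.8]
opening: 0.401
grip_force: 0.0
```

Request:
jog_arm:
  motion:
    - [[-24,-33,0],0.13]
    - [[-48,-66,0],0.26]
    - [[-72,-99,0],0.39]
    - [[-96,-132,0],0.52]
    - [[-102,-141,0],0.627]
  grip: 1

```text
t: 7.15
eef_pos: [469.0, -291.6, 165.5]
tcp_rot: [3.141, 0.001, 1.31]
ft_force: [0.2, 1.2, -0.1]
opening: 0.039
grip_force: 0.0
```

Request:
jog_arm:
  motion:
    - [[0,0,0],0]
    - [[0,0,40],0]
    - [[0,0,77],0]
    - [[0,0,77],0]

```text
t: 7.55
eef_pos: [469.8, -286.9, 84.6]
tcp_rot: [-3.136, -0.003, 1.321]
ft_force: [-0.5, 0.5, 0.9]
opening: 0.006
grip_force: 0.0
```

```bash
python3 - <<'E'
from fit import *; import pickle
q=state(); print(q["t"],q["eef_pos"],q["tcp_rot"],q["opening"],q["ft_force"])
p=read_camera("wrist"); pickle.dump(p,open("w4.pkl","wb"))
cv2.imwrite("pics/w4.png",cv2.resize(p["img"],(800,600),interpolation=cv2.INTER_CUBIC))
E
```

```text
7.55 [ 469.79103346 -286.94000305   84.60561135] [-3.13580873e+00 -2.55474793e-03  1.32139181e+00] 0.006276889862203225 [-0.52029778  0.49187703  0.85472224]
```

View pics/w4.png

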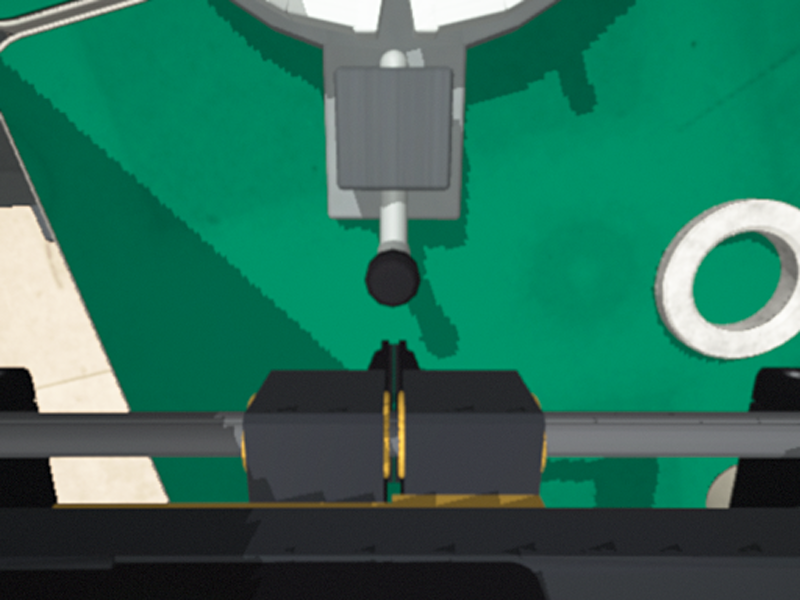

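The bolt nose (393,57), rim slot (397,15), knob (392,277) and closed fingers (394,345) are all in line. Pushing inward.

Request:
jog_arm:
  motion:
    - [[12,0,0],0]
    - [[20,0,0],0]
    - [[26,0,0],0]
    - [[32,0,0],0]
    - [[38,0,0],0]

```text
t: 8.1
eef_pos: [480.8, -251.8, 88.4]
tcp_rot: [3.14, 0.001, 1.318]
ft_force: [-0.7, -4.9, 3.2]
opening: 0.005
grip_force: 2.1
```

Request:
jog_arm:
  motion:
    - [[1.5,0,0],0]
    - [[3,0,0],0]
    - [[3,0,0],0]

```text
t: 8.4
eef_pos: [481.3, -250.1, 88.2]
tcp_rot: [3.14, 0.002, 1.318]
ft_force: [-3.2, -7.2, 6.5]
opening: 0.004
grip_force: 4.2
```

```bash
python3 - <<'E'
from fit import *; import pickle
q=state(); print(q["t"],q["eef_pos"],q["tcp_rot"],q["ft_force"],np.hypot(*(q["eef_pos"][:2]-[530.9,-56.8])))
p=read_camera("wrist"); pickle.dump(p,open("w5.pkl","wb"))
cv2.imwrite("pics/w5.png",cv2.resize(p["img"],(800,600),interpolation=cv2.INTER_CUBIC))
E
```

```text
8.4 [ 481.32144902 -250.05664362   88.21345184] [3.14002898e+00 1.59156383e-03 1.31817886e+00] [-3.20504035 -7.24001741  6.54742163] 199.5148190520349
```

View pics/w5.png

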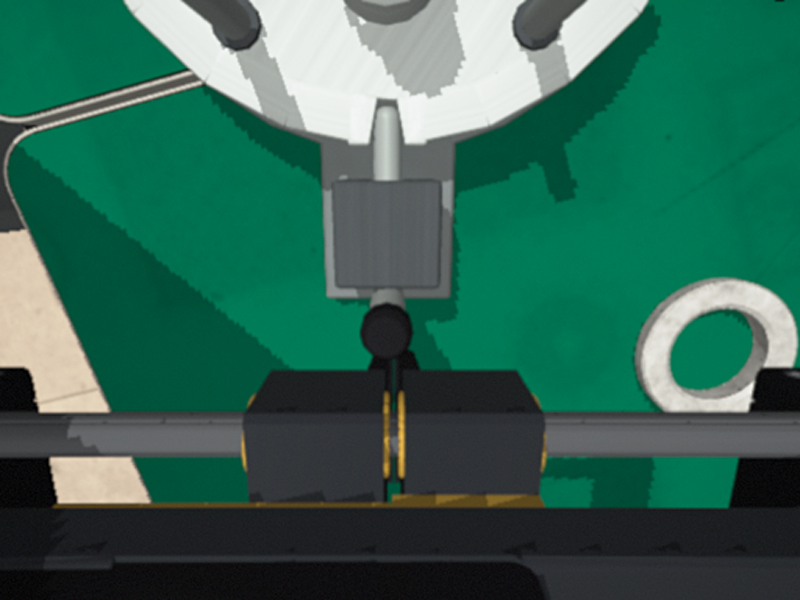

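The nose is deep in the slot at (387,105–180). I'll push further to be sure it reaches the stop.

Request:
jog_arm:
  motion:
    - [[2,0,0],0]
    - [[4,0,0],0]
    - [[4,0,0],0]

```text
t: 8.75
eef_pos: [481.8, -249.1, 88.6]
tcp_rot: [3.139, 0.006, 1.319]
ft_force: [-13.5, -31.2, 6.9]
opening: 0.005
grip_force: 16.7
```

Request:
jog_arm:
  motion:
    - [[2,0,0],0]
    - [[4,0,0],0]
    - [[4,0,0],0]

```text
t: 9.05
eef_pos: [482.3, -248.3, 89.0]
tcp_rot: [3.138, 0.01, 1.32]
ft_force: [-26.0, -54.3, 8.8]
opening: 0.006
grip_force: 29.6
```

Force now rises steeply with almost no travel, so the bolt is against its stop. I'll back off, lift and verify.

Request:
jog_arm:
  motion:
    - [[-8,0,0],0]
    - [[-25,0,0],0]
    - [[-45,0,0],0]
    - [[-50,0,-45],0]
    - [[-50,0,-90],0]

```text
t: 9.55
eef_pos: [469.6, -290.3, 177.5]
tcp_rot: [-3.138, -0.002, 1.317]
ft_force: [0.5, -0.8, -0.1]
opening: 0.005
grip_force: 0.0
```

Request:
jog_arm:
  motion:
    - [[0,0,-40],0]
    - [[0,0,-60],0]
    - [[0,0,-60],0]
    - [[0,0,-60],0]

```text
t: 9.95
eef_pos: [470.2, -289.6, 237.1]
tcp_rot: [-3.141, -0.001, 1.318]
ft_force: [-0.4, 0.9, 0.1]
opening: 0.003
grip_force: 0.0
```

```bash
python3 - <<'E'
from fit import *; import pickle
q=state(); print(q["t"],q["eef_pos"],q["tcp_rot"],q["ft_force"])
p=read_camera("wrist"); pickle.dump(p,open("w6.pkl","wb"))
C=np.array([530.9,-56.8]); a=np.radians(255.5)
im=cv2.resize(p["img"],(800,600),interpolation=cv2.INTER_CUBIC)
for R,z in((178,86),(198,86)):
    u=proj(p,[*(C+R*np.array([np.cos(a),np.sin(a)])),z])*800/512; print(R,u); cv2.circle(im,tuple(int(v) for v in u),3,(0,0,255),1)
for k in range(5):
    b=a+np.radians(36+72*k); u=proj(p,[*(C+92*np.array([np.cos(b),np.sin(b)])),100])*800/512; cv2.circle(im,tuple(int(v) for v in u),3,(255,0,0),1)
cv2.imwrite("pics/w6.png",im)
E
```

```text
9.95 [ 470.22510968 -289.60630904  237.09646708] [-3.14106359e+00 -5.05033234e-04  1.31790516e+00] [-0.37005031  0.91513019  0.08834039]
178 [392.00349302 190.27398014]
198 [392.00205605 223.86783095]
```

View pics/w6.png

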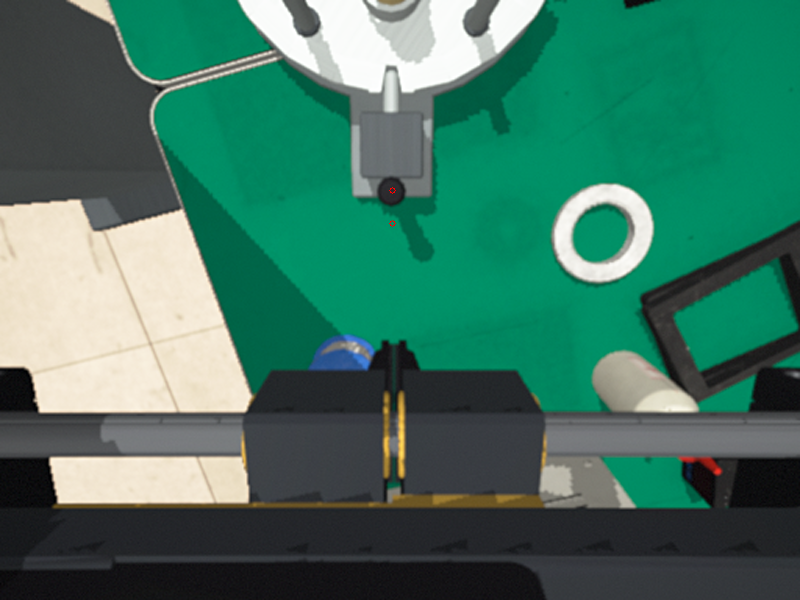

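The knob centre (392,190) sits exactly on the predicted home point. The nose fills the slot with the wide insert in line, the arm is clear and the bystanders are undisturbed.

```bash
python3 -c "from cell import job_done; print(job_done())"
```

```text
the job is handed in; nothing more can be done
None
```

The wheel was turned about 90° anticlockwise to bring the widest insert in line with the bolt, the bolt was pushed home into the rim slot, and the job was handed in at about 10 s.

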